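Clear the port plate and set the vent cap

TASK

Clear the two blue foam offcuts off the port plate into the yellow scrap bin. Then screw the knurled vent cap clockwise onto the brass pressure port until it bottoms out, back it off a quarter turn and finish there still gripping the cap between the fingers. Leave everything else on the bench where it is.

Things in the scene. Friction and masses are not known exactly. Their poses are not given: they have to be found in the camera images.
- plate: dark steel port plate fixed to the bench left or right of the robot, bin on the other side; 180 (x) by 250 (y) by 12 mm. At its centre a brass port: hexagonal flange 48 mm across, top at 28 mm above the bench, threaded neck under the cap, thin hose barb at 20 mm height reaching 46 mm along the plate's +x. Origin: centre of the plate's underside, on the bench and on the port's axis
- cap (a joint): turn of the vent cap, rad: grows as it is screwed on, clockwise seen from above; 4.0 = bottomed out on the port flange (hard stop). Starts between 0.9 and 2.3, already started on the thread; it cannot come off. The thread is stiff (0.08 N m), stays where it is left and lowers the cap 0.8 mm per rad
- cap_top (a point): centre of the top face of the vent cap: upright round knurled aluminium cap, 38 mm in diameter, 30 mm tall, a radial red line on top. The top is 58 mm above the bench when bottomed out, up to 3.2 mm more when unscrewed. The red line points along the point's x axis; at the bottom stop it lies 4.0 rad clockwise (from above) of the plate's +x
- offcut_a: blue rigid foam offcut, 28 (x) by 40 (y) mm, 24 mm tall with an 8 mm step (28 by 18 mm) on top at its +y end, 15 g, lying on the plate. Origin: centre of its underside (12 mm above the bench at the start). Easy to grip across its 28 mm (x)
- offcut_b: blue rigid foam offcut, 28 (x) by 36 (y) mm, 20 mm tall with a 10 mm ridge (28 by 12 mm) across the middle of its top, 15 g, lying on the plate on the other side of the port. Origin: centre of its underside (12 mm above the bench at the start). Easy to grip across its 28 mm (x)
- bin: open yellow scrap bin fixed to the bench, 180 (x) by 150 (y) by 80 mm tall, walls 4 mm. Origin: centre of its underside, on the bench
- dome: clear acrylic test dome, 100 mm in diameter, 68 mm tall with a black knob, loose at the far side of the bench; leave alone. Origin: centre of its underside
- sensor_arm: white polymer sensor arm, about 180 mm long and 16 mm tall, loose at the far side; leave alone. Origin: near its middle, on the bench
- sonde: white radiosonde housing, 75 by 110 by 90 mm with a stub aerial to 118 mm, loose on the left; leave alone. Origin: centre of its underside
- oring_pot: small white ceramic pot, 60 mm in diameter, 40 mm tall, loose at the far side; leave alone. Origin: centre of its underside

How it is judged:
On the way, in this order (a step that is already met when the one before it is completed fails the run):
1. both offcuts lie in the scrap bin, released (x of offcut_a in the frame of bin between -0.085 and 0.085 m and y of offcut_a in the frame of bin between -0.07 and 0.07 m and height (world z) of each of offcut_a, offcut_b below 0.07 m and contact force between the fingers and offcut_a below 0.1 N and x of offcut_b in the frame of bin between -0.085 and 0.085 m and y of offcut_b in the frame of bin between -0.07 and 0.07 m and contact force between the fingers and offcut_b below 0.1 N), for 0.2 s.
2. the vent cap is screwed on until it bottoms out (value of joint cap above 3.92 rad), for 0.1 s.
At the end, for the whole second after the job is handed in: Both offcuts lie inside the bin, released; the cap, after bottoming out, stands a quarter turn back from the stop (within 0.3 rad, about 17 degrees), still, and the fingers still grip it (more than 4 N, TCP within 25 mm of the cap's top centre) (all of step 1 and value of joint cap between 2.13 and 2.73 rad and contact force between the fingers and cap above 4 N and distance between the grasp point and cap_top below 0.025 m and velocity of joint cap between -0.1 and 0.1 rad/s); the arm keeps its last pose, push and grip.
It fails at once if the clear dome is pushed more than 25 mm from its place (distance of dome from where it was at the start of the episode above 0.025 m).
It fails at once if the sensor arm is pushed more than 25 mm from its place (distance of sensor_arm from where it was at the start of the episode above 0.025 m).
It fails at once if the radiosonde is pushed more than 25 mm from its place (distance of sonde from where it was at the start of the episode above 0.025 m).
It fails at once if the O-ring pot is pushed more than 25 mm from its place (distance of oring_pot from where it was at the start of the episode above 0.025 m).
It also fails if it takes over 72 s, if anything falls off the work surface, if the arm or the gripper's body presses on something with over 40 N, if the wrist force passes 120 N, or if a joint passes its speed limit or range.

ROBOT

A 6-joint arm with a two-finger parallel gripper is mounted at the origin on the work surface. World frame = base frame: x ahead of the robot, y to its left, z up, the work surface at z = 0. Lengths are in m, angles in rad, forces in N, time in s.
With the tool pointing down it reaches from about 0.3 to 0.775 m from the base axis. Payload 14.6 kg.
Tool frame: the origin (TCP) lies between the finger pads, 19 mm behind the fingertips; this is the grasp point; x points along the fingers, y is the direction in which the jaws open and shut, and the axes are right-handed (so a half turn about x gives the same grasp; the last joint's range is limited). The gripper opens to 94 mm and grips with 3 to 60 N. Pads are 16 mm wide; open, the fingers measure 119 mm over their backs; the gripper's body (75 mm by 177 mm) begins 78 mm behind the grasp point.
Start: joints at [-1.27, 0.3, 1.521, -0, 1.321, -0.067], TCP at [0.198, -0.513, 0.224] pointing down, gripper open.
Joint ranges: [-3.03, 3.03], [-0.79, 2.21], [0.23, 2.52], [-1.04, 4.18], [0, 3.07], [-2.55, 2.55]. Speed limits (rad/s): [2.22, 2.22, 2.57, 3.14, 3.14, 3.14].

INTERFACE

Orientations are given as [roll, pitch, yaw] about the fixed x, y, z axes, in that order (R = Rz(yaw) Ry(pitch) Rx(roll)).
In Python, from station import ctrl, viewer, hand_in gives the robot as it stands. The module is installed in compiled form; this text tells all that it offers.
- The arm moves only by the tool play_rows, never from a script. Its argument "deltas" is a list that holds one entry, the list of rows, each a list of 7 numbers: the shift along the tool's x, y, z in mm, then the turn, a rotation vector about the tool's x, y, z in rad, then the finger opening in mm, from 0 to 94. In form: [[[dx, dy, dz, ax, ay, az, gripper], ...]]. A call has 1 to 10 rows; each row shifts and turns the commanded pose from where the row before left it, along the tool's axes as they then stand; what a row does not reach is not made up. A row lasts 1/10 s, in which the tool goes at most 50 mm and 8.59 degrees, less where a joint would pass 70% of its speed; a pose out of reach is approached as far as the arm can. A call with a gripper value outside its range is refused whole. The fingers move at their own pace and stop on an object; "grip_force" is the grip in N (left out, the last holds). Time passes only in rows, so rows that do not move let the fingers close. It gives the time, the measured TCP pose, the force and the opening at its end, in the units of the state.
- ctrl.get_obs(): the state, without advancing time (a new reading comes with each control period).
- viewer.camera(name): name is "scene" or "top" or "wrist"; returns a dict with "img" (480x640x3 uint8, red, green, blue), "fx", "fy", "cx", "cy" (pixels), "rvec" (rotation vector, rad) and "tvec" (3), from world to camera coordinates, as OpenCV has them. Camera axes: x right, y down, z forward; pixel columns grow to the right and rows downward; lengths in m; the calibration is good to about 2 mm. A picture is of the moment at which its call begins. There is no depth.
- hand_in(): hands the job in, once; it reports no verdict.
The state is a dict: "time_s": time; "qpos": joint angles; "joint_vel": joint speeds; "tau": joint torques, N m; "ee_pos": TCP position; "eef_rot": TCP orientation; "force": force on the tool from outside, world axes, zero at the start; "moment": the same for the moment, N m; "grip_width": finger opening in m.
Only numpy, scipy, OpenCV 4.12 (cv2) and the standard library are available. Lean on these libraries where they do the work, as an engineer would, in place of code of your own. Each camera call takes 0.05 s, during which the arm holds its last target.

## Working session

There is one attempt and no reset: what is moved stays moved. The work goes in short steps, Python scripts to look and compute and a tool call to move; the robot and the scene stay as the last step left them, time stands still between calls to the robot, and variables do not carry over. Pictures are saved under pics/ and viewed, and the job is handed in when it is done.

Besides the shell and the picture viewer there is one more tool, called after "Emit:" as name(argument=value, ...), one argument or row to a line, values as JSON. play_rows: Moves the arm, as the interface text tells. Its arguments: {"type":"object","properties":{"deltas":{"type":"array","items":{"type":"array","items":{"type":"array","items":{"type":"number"}}}},"grip_force":{"type":"number"}},"required":["deltas"]}

```bash
mkdir -p pics; ls; cat > h.py <<'E'
import numpy as np, cv2
from station import ctrl, viewer
def cam(n,fn=None):
    c=viewer.camera(n)
    if fn: cv2.imwrite('pics/'+fn,c['img'][:,:,::-1])
    return c
def ray(c,u,v,z):
    R=cv2.Rodrigues(np.array(c['rvec'],float))[0]; t=np.array(c['tvec'],float).ravel()
    o=-R.T@t; d=R.T@np.array([(u-c['cx'])/c['fx'],(v-c['cy'])/c['fy'],1.])
    return o+d*(z-o[2])/d[2]
def proj(c,p):
    K=np.array([[c['fx'],0,c['cx']],[0,c['fy'],c['cy']],[0,0,1.]])
    return cv2.projectPoints(np.array(p,float).reshape(-1,1,3),np.array(c['rvec'],float),np.array(c['tvec'],float),K,None)[0].reshape(-1,2)
E
python3 - <<'E'
from h import *
for n in ('scene','top','wrist'):
    c=cam(n,n+'0.png'); np.save('pics/'+n+'0.npy',c,allow_pickle=True)
    R=cv2.Rodrigues(np.array(c['rvec'],float))[0]; print(n,c['fx'],-R.T@np.array(c['tvec']).ravel(),R[2])
print(ctrl.get_obs())
E
```

```text
pics
scene 585.9958116611305 [ 1.05102241 -0.4029105   1.08525887] [-0.3881397   0.41997655 -0.82034582]
top 565.6673323074549 [0.39285324 0.09244061 1.42501341] [ 0.13119677  0.02462141 -0.99105055]
wrist 389.3455200593798 [ 0.26336549 -0.48814917  0.38361383] [-0.22592107 -0.08682569 -0.9702685 ]
{'time_s': 0.15, 'qpos': array([-1.26958606e+00,  3.00329621e-01,  1.52140217e+00,  4.28308199e-06,
        1.32070327e+00, -6.65817476e-02]), 'joint_vel': array([-0.00074589, -0.00387113, -0.00343625,  0.00133031, -0.00018625,
        0.00056394]), 'tau': array([-3.81447835e-04, -5.31960905e+01, -3.52819026e+01,  7.08007277e-02,
        2.36025313e-02, -5.03480419e-05]), 'ee_pos': array([ 0.19771266, -0.51305166,  0.22383962]), 'eef_rot': array([-1.6423031,  1.5699539,  1.8670805]), 'force': array([-0.31289467,  0.17741164,  0.6176834 ]), 'moment': array([-0.01074843,  0.01835943,  0.07239602]), 'grip_width': 0.0938746110665426}
```

View pics/scene0.png

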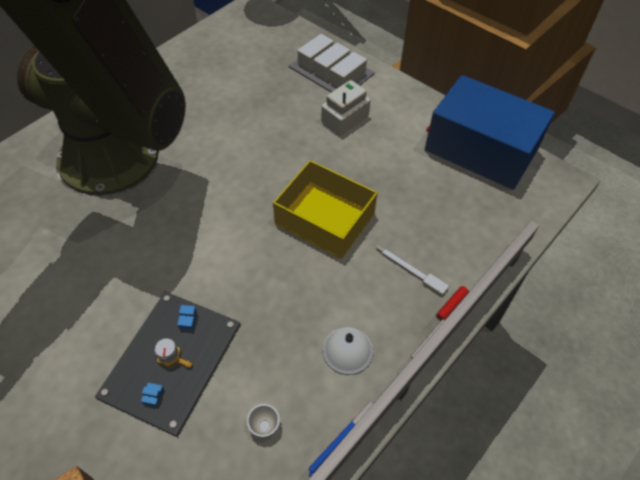

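View pics/top0.png

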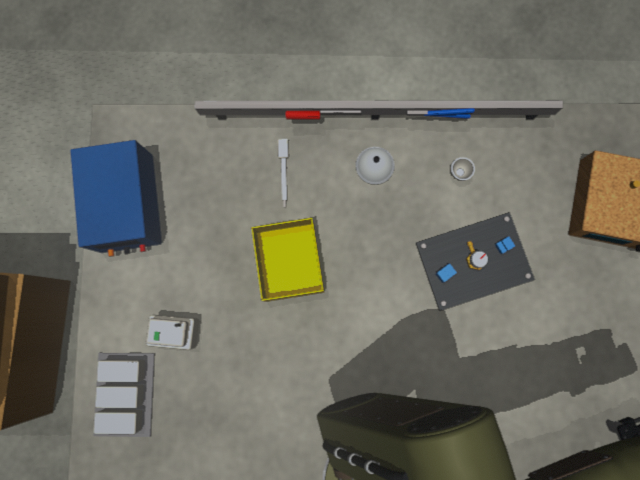

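View pics/wrist0.png

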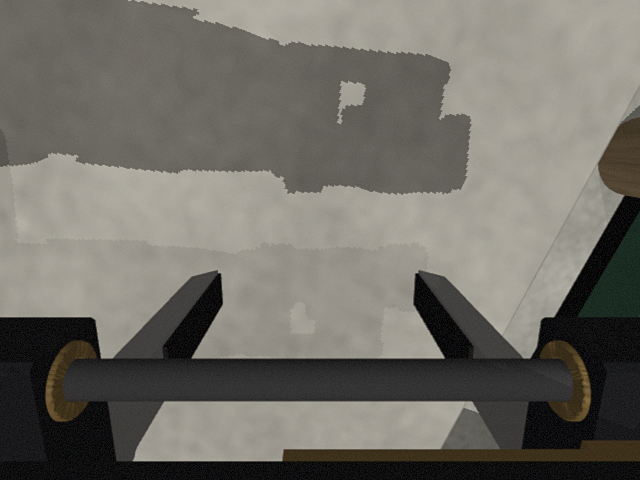

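The top view shows the plate at about (475,260), with the offcuts at (446,272) and (506,244) and the cap at (480,259). The bin is at (289,258). I'll measure them next.

```bash
cat > m.py <<'E'
from h import *
def blobs(mask,minA=20):
    cs,_=cv2.findContours(mask.astype('uint8'),cv2.RETR_EXTERNAL,cv2.CHAIN_APPROX_NONE)
    return sorted([k for k in cs if cv2.contourArea(k)>minA],key=cv2.contourArea,reverse=True)
for n in('top','scene'):
    c=np.load('pics/%s0.npy'%n,allow_pickle=True).item()
    hsv=cv2.cvtColor(c['img'],cv2.COLOR_RGB2HSV); H,S,V=[hsv[...,i].astype(int) for i in range(3)]
    print(n)
    b=blobs((H>95)&(H<115)&(S>120)&(V>120),40)
    for k in b:
        r=cv2.minAreaRect(k); M=cv2.moments(k); u,v=M['m10']/M['m00'],M['m01']/M['m00']
        bp=cv2.boxPoints(r); w=np.array([ray(c,*p,.038)[:2] for p in bp])
        print('blue',round(u),round(v),cv2.contourArea(k),ray(c,u,v,.036).round(4),'box',w.round(3).tolist(),'edges',np.linalg.norm(w-np.roll(w,-1,0),axis=1).round(3)[:2], np.degrees(np.arctan2(*(w[1]-w[0])[::-1])).round(1))
    if n=='top':
        k=blobs((H>20)&(H<35)&(S>130)&(V>60),1000)[0]; bp=cv2.boxPoints(cv2.minAreaRect(k)); w=np.array([ray(c,*p,.08)[:2] for p in bp]); print('bin',bp.round(),w.round(3).tolist(),w.mean(0).round(3))
    roi=np.zeros(V.shape,bool)
    if n=='top': roi[200:320,405:545]=1
    else: roi[285:445,90:245]=1
    k=blobs(roi&(V<85)&(S<60),500)
    for q in k[:1]:
        r=cv2.minAreaRect(q); bp=cv2.approxPolyDP(cv2.convexHull(q),6,True).reshape(-1,2) if n=='scene' else cv2.boxPoints(r); w=np.array([ray(c,*p,.012)[:2] for p in bp]); print('plate',cv2.contourArea(q),bp.round(1).tolist(),w.round(3).tolist(),w.mean(0).round(4),[np.linalg.norm(a).round(3) for a in w-np.roll(w,-1,0)])
    wht=blobs(roi&(V>140)&(S<40),30)
    for q in wht:
        (u,v),r=cv2.minEnclosingCircle(q); print('white',round(u,1),round(v,1),round(r,1),ray(c,u,v,.060).round(4))
    x0,y0=(480,259) if n=='top' else (166,353)
    cv2.imwrite('pics/z_%s.png'%n,cv2.resize(c['img'][y0-30:y0+30,x0-40:x0+40,::-1],None,fx=10,fy=10,interpolation=cv2.INTER_CUBIC))
E
python3 m.py
```

```text
top
blue 107 193 6113.5 [0.6977 0.678  0.036 ] box [[0.818, 0.783], [0.835, 0.615], [0.581, 0.576], [0.564, 0.74]] edges [0.169 0.257] -84.0
blue 447 272 165.5 [ 0.5016 -0.1735  0.036 ] box [[0.501, -0.149], [0.525, -0.18], [0.502, -0.197], [0.479, -0.166]] edges [0.039 0.028] -53.1
blue 505 244 149.0 [ 0.571 -0.319  0.036] box [[0.574, -0.296], [0.592, -0.328], [0.567, -0.341], [0.549, -0.309]] edges [0.037 0.028] -60.1
blue 451 111 119.0 [ 0.9123 -0.1937  0.036 ] box [[0.912, -0.134], [0.921, -0.251], [0.911, -0.251], [0.902, -0.135]] edges [0.117 0.01 ] -85.6
bin [[250. 227.]
 [312. 217.]
 [324. 291.]
 [261. 301.]] [[0.606, 0.306], [0.63, 0.155], [0.451, 0.126], [0.427, 0.273]] [0.528 0.215]
plate 7053.0 [[413.6000061035156, 242.8000030517578], [511.1000061035156, 210.3000030517578], [537.2000122070312, 288.6000061035156], [439.70001220703125, 321.1000061035156]] [[0.577, -0.097], [0.661, -0.343], [0.465, -0.4], [0.383, -0.159]] [ 0.5214 -0.2498] [np.float64(0.26), np.float64(0.205), np.float64(0.255), np.float64(0.204)]
white 459.0 210.0 27.2 [ 0.6521 -0.2022  0.06  ]
white 414.8
[... 949 characters left out ...]
ue 186 309 97.0 [ 0.4901 -0.1616  0.036 ] box [[0.473, -0.166], [0.495, -0.145], [0.509, -0.157], [0.486, -0.178]] edges [0.03  0.018] 42.0
blue 149 399 75.5 [ 0.5798 -0.3304  0.036 ] box [[0.572, -0.342], [0.564, -0.333], [0.589, -0.319], [0.596, -0.328]] edges [0.012 0.029] 130.4
plate 11322.5 [[133, 285], [175, 285], [240, 324], [177, 436], [95, 396]] [[0.349, -0.194], [0.415, -0.134], [0.583, -0.105], [0.66, -0.337], [0.489, -0.392]] [ 0.4994 -0.2326] [np.float64(0.089), np.float64(0.171), np.float64(0.244), np.float64(0.18), np.float64(0.243)]
white 236.6 388.7 13.5 [ 0.6932 -0.2127  0.06  ]
white 164.3 346.6 9.9 [ 0.532  -0.2475  0.06  ]
white 214.2 389.3 10.3 [ 0.6638 -0.2406  0.06  ]
```

```bash
python3 - <<'E'
import numpy as np,cv2
o=[]
for n,b in(('top',(405,225,130,75)),('scene',(95,285,145,150))):
    c=np.load('pics/%s0.npy'%n,allow_pickle=True).item()['img'][:,:,::-1]
    x,y,w,h=b; o=cv2.resize(c[y:y+h,x:x+w],None,fx=6 if n=='top' else 4,fy=6 if n=='top' else 4,interpolation=cv2.INTER_CUBIC); cv2.imwrite('pics/zz_%s.png'%n,o)
E
```

```text
(no output)
```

View pics/zz_top.png

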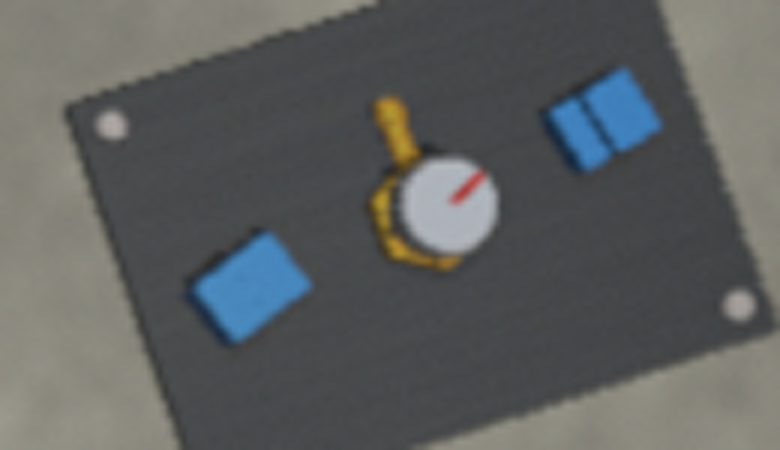

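View pics/zz_scene.png

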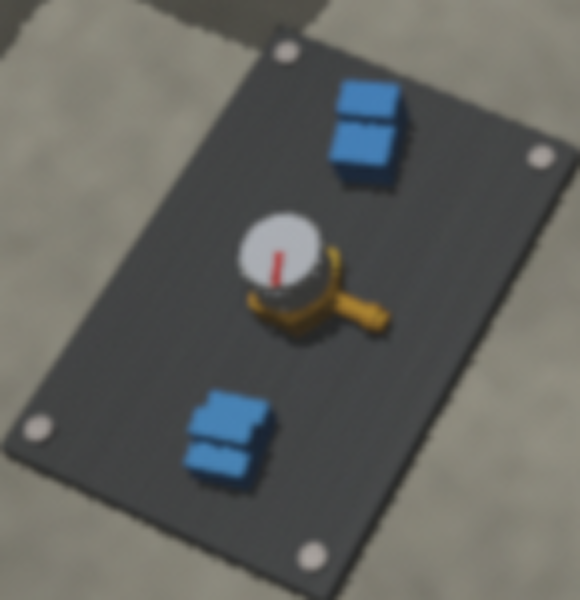

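```bash
cat >> h.py <<'E'
from scipy.spatial.transform import Rotation as Ro
def pose():
    o=ctrl.get_obs(); R=Ro.from_euler('xyz',o['eef_rot']).as_matrix()
    return np.array(o['ee_pos']),R,o
def Rt(a):
    c,s=np.cos(a),np.sin(a); return np.array([[0,c,s],[0,s,-c],[-1,0,0.]])
def st():
    p,R,o=pose(); a=np.arctan2(R[1,1],R[0,1])
    print('t',round(o['time_s'],2),'p',p.round(4),'a',np.degrees(a).round(2),'tilt',np.degrees(np.arccos(-R[2,0])).round(2),'q',np.round(o['qpos'],3),'F',np.round(o['force'],1),'M',np.round(o['moment'],2),'w',round(o['grip_width'],4))
    return p,R,o
def plan(tgt,adeg):
    p,R,o=st(); n=Rt(np.radians(adeg))
    rv=Ro.from_matrix(R.T@n).as_rotvec(); print('turn first',rv.round(4),'then shift',(n.T@(np.array(tgt)-p)*1000).round(1),' shift w/o turn',(R.T@(np.array(tgt)-p)*1000).round(1))
E
python3 - <<'E'
from h import *
plan([.47,-.24,.28],37)
plan([.47,-.24,.28],-143)
c=np.load('pics/top0.npy',allow_pickle=True).item()
P=lambda u,v:ray(c,405+u/6,225+v/6,.060)
a,b=P(450,203),P(485,175); print(np.degrees(np.arctan2(*(b-a)[1::-1])))
E
```

```text
t 0.15 p [ 0.1977 -0.5131  0.2238] a -68.93 tilt 0.05 q [-1.27   0.3    1.521  0.     1.321 -0.067] F [-0.3  0.2  0.6] M [-0.01  0.02  0.07] w 0.0939
turn first [-1.8488e+00 -8.0000e-04  5.0000e-04] then shift [-56.2 381.8 -54.2]  shift w/o turn [ -56.  -156.9 -352.3]
t 0.15 p [ 0.1977 -0.5131  0.2238] a -68.93 tilt 0.05 q [-1.27   0.3    1.521  0.     1.321 -0.067] F [-0.3  0.2  0.6] M [-0.01  0.02  0.07] w 0.0939
turn first [1.2928e+00 5.0000e-04 8.0000e-04] then shift [ -56.2 -381.8   54.2]  shift w/o turn [ -56.  -156.9 -352.3]
-51.46340748707716
```

Emit:
play_rows(
  deltas=[
    [[0,0,-20,-0.14,0,0,94],[0,0,-20,-0.14,0,0,94],[0,0,-10,-0.14,0,0,94],[0,0,-10,-0.14,0,0,94],[0,0,0,-0.14,0,0,60],[0,0,0,-0.14,0,0,60],[0,0,0,-0.14,0,0,60],[0,0,0,-0.14,0,0,60],[0,0,0,-0.14,0,0,60],[0,0,0,-0.14,0,0,60]],
  ],
)

```text
time_s: 1.15
ee_pos: [0.2489, -0.4831, 0.224]
eef_rot: [-2.907, 1.57, 2.008]
force: [0.3, -0.2, -0.4]
grip_width: 0.0599
```

```bash
python3 - <<'E'
from h import *
plan([.57,-.31,.21],33)
E
```

```text
t 1.15 p [ 0.2489 -0.4831  0.224 ] a 11.62 tilt 0.03 q [-1.162  0.286  1.54  -0.     1.317 -1.365] F [ 0.3 -0.2 -0.4] M [-0.03 -0.11  0.02] w 0.0599
turn first [-0.3732 -0.0005  0.    ] then shift [ 14.  363.6  29.7]  shift w/o turn [  14.   349.4 -104.9]
```

Emit:
play_rows(
  deltas=[
    [[1,35,-10,0,0,0,60],[1,35,-10,0,0,0,60],[2,40,-12,0,0,0,60],[2,40,-12,0,0,0,60],[2,40,-12,0,0,0,60],[2,40,-12,0,0,0,60],[2,40,-12,0,0,0,60],[1,40,-12,-0.124,0,0,60],[1,32,-8,-0.124,0,0,60],[0,0,0,-0.124,0,0,60]],
  ],
)

```text
time_s: 2.15
ee_pos: [0.5653, -0.3119, 0.2091]
eef_rot: [-3.079, 1.569, 2.211]
force: [-1.5, 0.7, 0.4]
grip_width: 0.0601
```

```bash
python3 - <<'E'
from h import *
st()
c=cam('wrist','wrist1.png'); np.save('pics/wrist1.npy',c,allow_pickle=True)
E
```

```text
t 2.15 p [ 0.5653 -0.3119  0.2091] a 33.1 tilt 0.08 q [-0.561  0.528  1.237  0.     1.377 -1.139] F [-1.5  0.7  0.4] M [-0.01 -0.13 -0.  ] w 0.0601
```

View pics/wrist1.png

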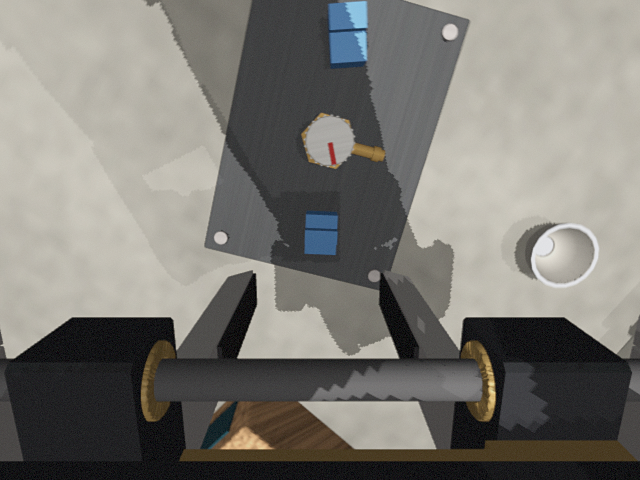

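```bash
python3 - <<'E'
from h import *
c=np.load('pics/wrist1.npy',allow_pickle=True).item()
hsv=cv2.cvtColor(c['img'],cv2.COLOR_RGB2HSV); H,S,V=[hsv[...,i].astype(int) for i in range(3)]
m=((H>95)&(H<120)&(S>100)&(V>40)).astype('uint8'); m[270:]=0
m=cv2.morphologyEx(m,cv2.MORPH_CLOSE,np.ones((5,5)))
cs,_=cv2.findContours(m,0,1)
for k in cs:
    if cv2.contourArea(k)<300: continue
    bp=cv2.boxPoints(cv2.minAreaRect(k)); print(bp.round(1).tolist(), cv2.boundingRect(k))
    for z in(.012,.032,.044):
        w=np.array([ray(c,*p,z)[:2] for p in bp]); e=np.roll(w,-1,0)-w; print(z,w.round(4).tolist(),np.linalg.norm(e,axis=1).round(4),np.degrees(np.arctan2(e[:,1],e[:,0])).round(1),w.mean(0).round(4))
m=((V>150)&(S<45)).astype('uint8'); m[:100]=0;m[180:]=0;m[:,:290]=0;m[:,365:]=0
k=max(cv2.findContours(m,0,1)[0],key=cv2.contourArea); (u,v),r=cv2.minEnclosingCircle(k); print('cap',u,v,r,ray(c,u,v,.060), 2*r*np.linalg.norm(ray(c,u,v,.06)-ray(c,u+1,v,.06)))
q=np.argwhere(((H<8)|(H>172))&(S>120)&(V>80)); q=q[(q[:,1]>300)&(q[:,1]<360)&(q[:,0]<180)&(q[:,0]>110)]
W=np.array([ray(c,b,a,.06)[:2] for a,b in q]); print(len(q),W.mean(0)); d=W.mean(0)-ray(c,u,v,.06)[:2]; print(np.degrees(np.arctan2(d[1],d[0])))
[vx,vy,_,_]=cv2.fitLine(W.astype('float32'),2,0,.01,.01).ravel(); print(np.degrees(np.arctan2(vy,vx)))
# plate bolts
for u,v in((221,238),(375,276),(450,32)): print(ray(c,u,v,.014))
print(ray(c,305,121,.02),ray(c,376,154,.02))
E
```

```text
[[303.3999938964844, 253.1999969482422], [305.6000061035156, 210.0], [338.1000061035156, 211.60000610351562], [336.0, 254.8000030517578]] (304, 211, 34, 44)
0.012 [[0.5725, -0.3475], [0.5517, -0.3113], [0.5779, -0.296], [0.5994, -0.3319]] [0.0418 0.0302 0.0418 0.0311] [ 119.9   30.3  -59.  -149.8] [ 0.5754 -0.3217]
0.032 [[0.57, -0.3422], [0.5504, -0.308], [0.575, -0.2937], [0.5954, -0.3275]] [0.0394 0.0285 0.0395 0.0293] [ 119.9   30.3  -59.  -149.8] [ 0.5727 -0.3178]
0.044 [[0.5685, -0.3391], [0.5496, -0.3061], [0.5734, -0.2922], [0.593, -0.3248]] [0.038  0.0275 0.0381 0.0283] [ 119.9   30.3  -59.  -149.8] [ 0.5711 -0.3156]
[[326.6000061035156, 3.200000047683716], [364.29998779296875, 1.2000000476837158], [367.70001220703125, 66.19999694824219], [330.1000061035156, 68.19999694824219]] (328, 3, 39, 66)
0.012 [[0.4733, -0.1571], [0.4983, -0.139], [0.5291, -0.1781], [0.5031, -0.1969]] [0.031  0.0497 0.0321 0.0497] [  35.8  -51.8 -144.1  126.8] [ 0.5009 -0.1678]
0.032 [[0.4763, -0.1625], [0.5, -0.1454], [0.529, -0.1823], [0.5044, -0.2001]] [0.0292 0.0469 0.0303 0.0469] [  35.8  -51.8 -144.1  126.8] [ 0.5024 -0.1726]
0.044 [[0.4781, -0.1658], [0.501, -0.1493], [0.5289, -0.1849], [0.5053, -0.202]] [0.0282 0.0452 0.0292 0.0453] [  35.8  -51.8 -144.1  126.8] [ 0.5033 -0.1755]
cap 329.5 140.5 25.93270492553711 [ 0.53464379 -0.24791293  0.06      ] 0.03992816000887538
88 [ 0.54131084 -0.25486166]
-46.185143858865686
-45.30469
[ 0.49945118 -0.37683398  0.014     ]
[ 0.64230027 -0.32852758  0.014     ]
[ 0.57114004 -0.11957303  0.014     ]
[ 0.50892963 -0.24514862  0.02      ] [ 0.57601664 -0.23445391  0.02      ]
```

The near offcut is b, centred at (0.574,-0.319) with its x axis at 30.5°. The far one is a, at (0.503,-0.1725) and 37.5°. The cap is at (0.5345,-0.248), with its red line about 1.17 rad from the plate's +x. I'll grip b first.

```bash
python3 - <<'E'
from h import *
plan([.5738,-.3193,.036],30.5)
E
```

```text
t 2.2 p [ 0.564  -0.3131  0.2093] a 33.48 tilt 0.07 q [-0.564  0.527  1.239  0.     1.377 -1.148] F [-0.3 -0.1  0.2] M [-0.   -0.14  0.03] w 0.0601
turn first [ 0.052  -0.0012  0.0005] then shift [173.3   5.3  10.4]  shift w/o turn [173.3   4.8  10.8]
```

Emit:
play_rows(
  deltas=[
    [[20,5,10,0.052,0,0,60],[30,0,0,0,0,0,60],[30,0,0,0,0,0,60],[30,0,0,0,0,0,60],[25,0,0,0,0,0,60],[15,0,0,0,0,0,60],[10,0,0,0,0,0,60],[5,0,0,0,0,0,60],[0,0,0,0,0,0,60]],
  ],
  grip_force=10,
)

```text
time_s: 3.1
ee_pos: [0.5724, -0.3205, 0.0454]
eef_rot: [0.376, 1.571, -0.678]
force: [-0.4, -0.6, -0.0]
grip_width: 0.0601
```

```bash
python3 - <<'E'
from h import *
plan([.5738,-.3193,.036],30.5)
c=cam('wrist','wrist2.png')
E
```

```text
t 3.1 p [ 0.5724 -0.3205  0.0454] a 29.59 tilt 0.01 q [-0.566  0.714  1.341 -0.     1.087 -1.083] F [-0.4 -0.6 -0. ] M [-0.02 -0.11 -0.04] w 0.0601
turn first [-0.0159  0.0002 -0.0001] then shift [ 9.4  1.8 -0.3]  shift w/o turn [ 9.4  1.8 -0.4]
```

View pics/wrist2.png

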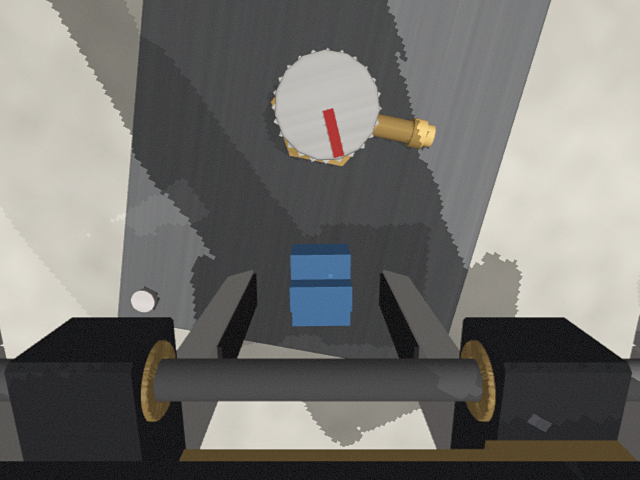

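Offcut b sits centred between the fingers at (321,290). I'll lower onto it and close.

Emit:
play_rows(
  deltas=[
    [[5,1,0,0,0,0,60],[4.5,0.5,0,0,0,0,60],[0,0,0,0,0,0,20],[0,0,0,0,0,0,20],[0,0,0,0,0,0,20],[0,0,0,0,0,0,20],[0,0,0,0,0,0,20]],
  ],
  grip_force=12,
)

```text
time_s: 3.85
ee_pos: [0.5737, -0.3196, 0.0359]
eef_rot: [0.568, 1.571, -0.486]
force: [-0.2, -0.1, 0.9]
grip_width: 0.028
```

```bash
python3 - <<'E'
from h import *
st()
plan([.57,.222,.17],-30)
E
```

```text
t 3.85 p [ 0.5737 -0.3196  0.0359] a 29.62 tilt 0.02 q [-0.564  0.728  1.342  0.     1.072 -1.081] F [-0.2 -0.1  0.9] M [ 0.02 -0.06  0.01] w 0.028
t 3.85 p [ 0.5737 -0.3196  0.0359] a 29.62 tilt 0.02 q [-0.564  0.728  1.342  0.     1.072 -1.081] F [-0.2 -0.1  0.9] M [ 0.02 -0.06  0.01] w 0.028
turn first [ 1.0405e+00  1.0000e-04 -3.0000e-04] then shift [-134.1 -274.  -467.2]  shift w/o turn [-134.1  264.5 -472.7]
```

Emit:
play_rows(
  deltas=[
    [[-15,0,0,0,0,0,20],[-25,0,0,0,0,0,20],[-30,0,0,0,0,0,20],[-30,0,0,0,0,0,20],[-20,10,-18,0,0,0,20],[-10,18,-32,0,0,0,20],[0,20,-36,0,0,0,20],[0,20,-36,0,0,0,20],[0,20,-36,0,0,0,20],[0,20,-36,0,0,0,20]],
  ],
)

```text
time_s: 4.85
ee_pos: [0.5715, -0.096, 0.1671]
eef_rot: [0.839, 1.569, -0.215]
force: [0.5, 0.4, -0.0]
grip_width: 0.028
```

Emit:
play_rows(
  deltas=[
    [[0,20,-36,0,0,0,20],[0,20,-36,0,0,0,20],[0,20,-36,0,0,0,20],[0,20,-36,0,0,0,20],[0,20,-36,0,0,0,20],[0,20,-36,0,0,0,20],[0,20,-36,0,0,0,20],[0,12,-22,0,0,0,20],[0,0,0,0,0,0,20]],
  ],
)

```text
time_s: 5.75
ee_pos: [0.5679, 0.2186, 0.1668]
eef_rot: [1.643, 1.57, 0.593]
force: [0.1, 1.0, -0.6]
grip_width: 0.0279
```

```bash
python3 - <<'E'
from h import *
plan([.567,.222,.06],29.6)
cam('top','top1.png'); cam('wrist','wrist3.png')
E
```

```text
t 5.75 p [0.5679 0.2186 0.1668] a 29.81 tilt 0.07 q [ 0.307  0.478  1.412  0.     1.251 -0.213] F [ 0.1  1.  -0.6] M [-0.02 -0.1  -0.02] w 0.0279
turn first [ 0.0037 -0.0001 -0.0011] then shift [106.8   0.9  -3.4]  shift w/o turn [106.8   0.8  -3.4]
```

View pics/wrist3.png

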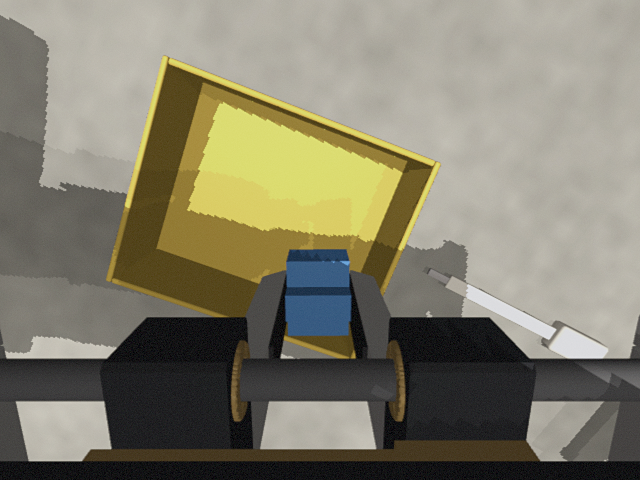

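The wrist view shows b in the grip at (318,292), near the bin's (353,355) corner. I'll recheck the bin pose from its rim.

```bash
python3 - <<'E'
from h import *
c=cam('wrist')
w=np.array([ray(c,*p,.08)[:2] for p in((165,58),(438,162),(353,355),(110,282))]); print(w.round(3),w.mean(0),np.linalg.norm(w-np.roll(w,-1,0),axis=1))
print(proj(c,[.568,.2186,.14]))
c=np.load('pics/top0.npy',allow_pickle=True).item()
cv2.imwrite('pics/zbin.png',cv2.resize(c['img'][205:310,235:340,::-1],None,fx=5,fy=5))
E
```

```text
[[0.433 0.273]
 [0.605 0.302]
 [0.628 0.162]
 [0.459 0.128]] [0.53132003 0.21620321] [0.17455171 0.14268247 0.17305255 0.1475779 ]
[[319.33261964 277.52777218]]
```

View pics/zbin.png

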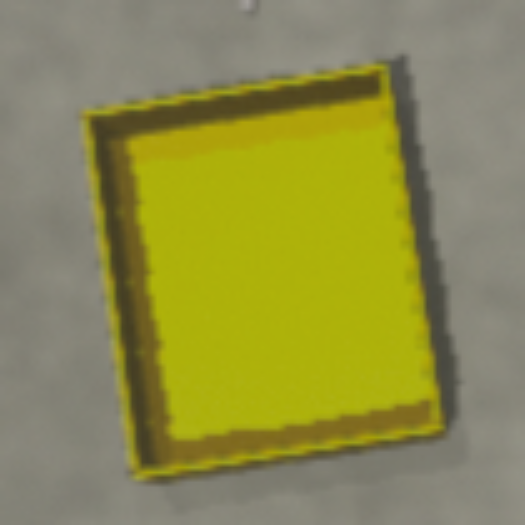

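Emit:
play_rows(
  deltas=[
    [[20,-6,-1,0,0,0,20],[30,0,-2,0,0,0,20],[30,0,-2,0,0,0,20],[20,0,0,0,0,0,20],[12,0,0,0,0,0,20],[3,0,0,0,0,0,20],[0,0,0,0,0,0,44],[0,0,0,0,0,0,44],[0,0,0,0,0,0,44],[-10,0,0,0,0,0,44]],
  ],
)

```text
time_s: 6.9
ee_pos: [0.5603, 0.217, 0.0607]
eef_rot: [-1.794, 1.57, -2.848]
force: [-0.5, -0.3, -0.2]
grip_width: 0.0437
```

Emit:
play_rows(
  deltas=[
    [[-30,0,0,0,0,0,44],[-40,0,0,0,0,0,44],[-30,0,0,0,0,0,44],[0,0,0,0,0,0,60]],
  ],
)

```text
time_s: 7.3
ee_pos: [0.5623, 0.2178, 0.1665]
eef_rot: [1.367, 1.563, 0.313]
force: [0.3, -0.2, -0.3]
grip_width: 0.0492
```

```bash
python3 - <<'E'
from h import *
plan([.5028,-.1725,.15],37.5)
cam('wrist','wrist4.png')
E
```

```text
t 7.3 p [0.5623 0.2178 0.1665] a 29.63 tilt 0.47 q [ 0.309  0.462  1.436  0.     1.235 -0.208] F [ 0.3 -0.2 -0.3] M [ 0.02 -0.19 -0.  ] w 0.0492
turn first [-0.1374  0.0022 -0.008 ] then shift [  16.5 -284.8  273.4]  shift w/o turn [  15.  -244.8  309.8]
```

View pics/wrist4.png

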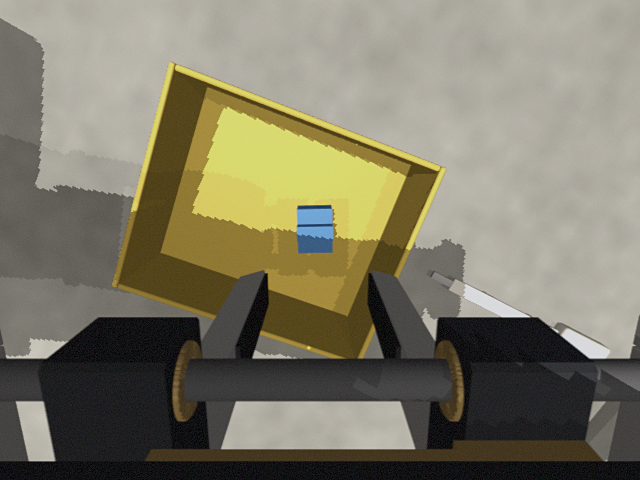

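b lies on the bin floor at (315,229). Next is offcut a.

Emit:
play_rows(
  deltas=[
    [[0,-16,20,0,0,0,60],[0,-24,30,0,0,0,60],[0,-29,37,0,0,0,60],[0,-29,37,0,0,0,60],[0,-29,37,0,0,0,60],[0,-29,37,0,0,0,60],[0,-29,37,0,0,0,60],[0,-29,37,0,0,0,60],[0,-19,24,-0.07,0,0,60],[0,-12,14,-0.067,0,0,60]],
  ],
)

```text
time_s: 8.35
ee_pos: [0.5011, -0.1758, 0.16]
eef_rot: [-2.531, 1.569, 2.836]
force: [-0.4, -0.3, -0.5]
grip_width: 0.06
```

Emit:
play_rows(
  deltas=[
    [[15,0,0,0,0,0,60],[30,0,0,0,0,0,60],[30,0,0,0,0,0,60],[0,0,0,0,0,0,60]],
  ],
)

```text
time_s: 8.75
ee_pos: [0.5, -0.1728, 0.0819]
eef_rot: [-2.629, 1.563, 2.738]
force: [-0.7, -0.9, 0.8]
grip_width: 0.06
```

```bash
python3 - <<'E'
from h import *
cam('wrist','wrist5.png')
plan([.5028,-.1725,.036],37.5)
E
```

```text
t 8.8 p [ 0.5012 -0.1732  0.0844] a 37.47 tilt 0.24 q [-0.402  0.419  1.712 -0.     1.015 -1.056] F [-0.1 -0.4  1.4] M [ 0.05 -0.1  -0.03] w 0.0601
turn first [-0.0005 -0.0036  0.002 ] then shift [48.4  1.7  0.4]  shift w/o turn [48.4  1.8  0.6]
```

View pics/wrist5.png

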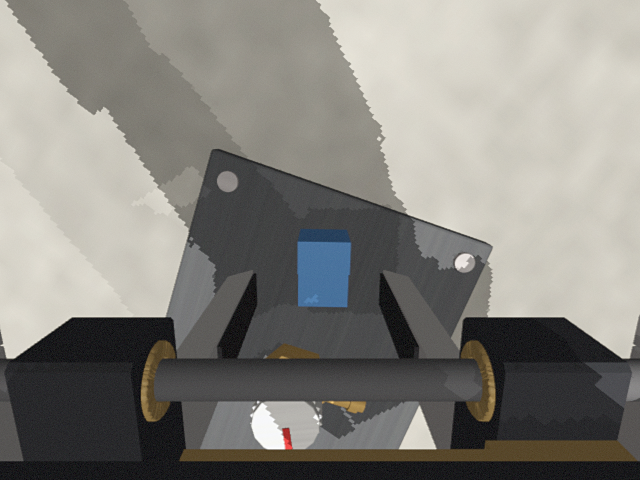

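a is centred between the fingers at (324,272). I'll lower, grip and lift.

Emit:
play_rows(
  deltas=[
    [[18,1,0,0,0,0,60],[16,0.8,0.5,0,0,0,60],[10,0,0,0,0,0,60],[4.5,0,0,0,0,0,60],[0,0,0,0,0,0,20],[0,0,0,0,0,0,20],[0,0,0,0,0,0,20],[0,0,0,0,0,0,20],[0,0,0,0,0,0,20]],
  ],
  grip_force=12,
)

```text
time_s: 9.7
ee_pos: [0.5041, -0.173, 0.0377]
eef_rot: [0.472, 1.57, -0.444]
force: [-0.4, -0.2, 3.3]
grip_width: 0.0277
```

```bash
python3 - <<'E'
from h import *
plan([.488,.208,.16],37.5)
E
```

```text
t 9.7 p [ 0.5041 -0.173   0.0377] a 37.47 tilt 0.03 q [-0.399  0.495  1.731 -0.     0.915 -1.053] F [-0.4 -0.2  3.3] M [ 0.07 -0.02 -0.02] w 0.0277
turn first [-0.0005  0.0005 -0.0003] then shift [-122.3  219.2 -312.1]  shift w/o turn [-122.4  219.1 -312.1]
```

Emit:
play_rows(
  deltas=[
    [[-15,0,0,0,0,0,20],[-25,0,0,0,0,0,20],[-30,0,0,0,0,0,20],[-30,0,0,0,0,0,20],[-20,13,-18,0,0,0,20],[0,20,-28,0,0,0,20],[0,23,-32,0,0,0,20],[0,23,-32,0,0,0,20],[0,23,-32,0,0,0,20],[0,23,-32,0,0,0,20]],
  ],
)

```text
time_s: 10.7
ee_pos: [0.497, 0.0427, 0.1575]
eef_rot: [1.024, 1.571, 0.107]
force: [0.8, 0.2, -0.7]
grip_width: 0.0277
```

Emit:
play_rows(
  deltas=[
    [[0,23,-32,0,0,0,20],[0,23,-32,0,0,0,20],[0,23,-32,0,0,0,20],[0,17,-26,0,0,0,20],[0,12,-16,0,0,0,20],[0,0,0,0,0,0,20]],
  ],
)

```text
time_s: 11.3
ee_pos: [0.4907, 0.2122, 0.1572]
eef_rot: [2.545, 1.571, 1.631]
force: [-0.4, -0.3, -0.1]
grip_width: 0.0277
```

```bash
python3 - <<'E'
from h import *
cam('wrist','wrist6.png')
plan([.493,.209,.06],37.5)
E
```

```text
t 11.35 p [0.4909 0.2109 0.1571] a 37.57 tilt 0.01 q [ 0.337  0.33   1.644 -0.     1.167 -0.318] F [ 0.2 -0.2  0.2] M [ 0.03 -0.09  0.02] w 0.0279
turn first [ 0.0013 -0.      0.0002] then shift [97.1  0.5  2.8]  shift w/o turn [97.1  0.5  2.8]
```

View pics/wrist6.png

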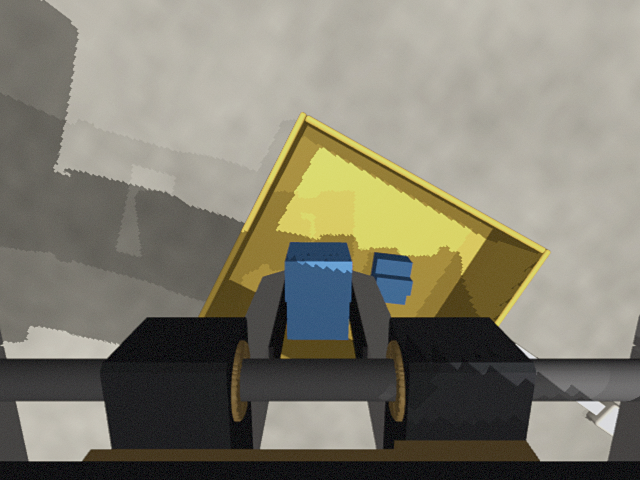

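a is held over the bin at (318,290), clear of b at (392,278). I'll lower and release.

Emit:
play_rows(
  deltas=[
    [[20,0,2,0,0,0,20],[30,0,0,0,0,0,20],[30,0,0,0,0,0,20],[16,0,0,0,0,0,20],[5,0,0,0,0,0,20],[0,0,0,0,0,0,44],[0,0,0,0,0,0,44],[0,0,0,0,0,0,44],[-15,0,0,0,0,0,44],[-30,0,0,0,0,0,44]],
  ],
)

```text
time_s: 12.35
ee_pos: [0.4915, 0.2084, 0.1009]
eef_rot: [-1.885, 1.568, -2.801]
force: [1.0, -0.6, 0.1]
grip_width: 0.0443
```

Emit:
play_rows(
  deltas=[
    [[-40,0,0,0,0,0,44],[-30,0,0,0,0,0,44],[0,0,0,0,0,0,70],[0,0,0,0,0,0,70]],
  ],
)

```text
time_s: 12.75
ee_pos: [0.4924, 0.2088, 0.1719]
eef_rot: [1.25, 1.569, 0.333]
force: [-0.3, -1.1, -0.9]
grip_width: 0.0566
```

```bash
python3 - <<'E'
from h import *
cam('wrist','wrist7.png')
plan([.5345,-.2482,.16],60)
E
```

```text
t 12.8 p [0.492  0.2087 0.1709] a 37.48 tilt 0.02 q [ 0.333  0.316  1.629 -0.     1.197 -0.322] F [-0.7  0.1 -0.5] M [ 0.01 -0.14 -0.03] w 0.0605
turn first [-3.931e-01 -2.000e-04  3.000e-04] then shift [  10.9 -374.4  265.2]  shift w/o turn [  10.9 -244.3  388.4]
```

View pics/wrist7.png

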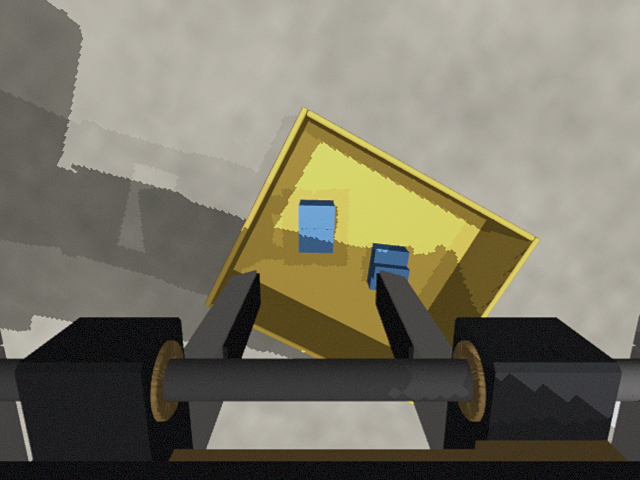

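Both offcuts are down in the bin, a at (317,226) and b at (388,265). Now I'll move over the cap.

Emit:
play_rows(
  deltas=[
    [[0,-16,24,0,0,0,70],[0,-22,36,0,0,0,70],[0,-24,38,0,0,0,70],[0,-24,38,0,0,0,70],[0,-24,38,0,0,0,70],[0,-24,38,0,0,0,70],[0,-24,38,0,0,0,70],[0,-24,38,0,0,0,70],[0,-24,38,0,0,0,70],[0,-22,36,0,0,0,70]],
  ],
)

```text
time_s: 13.8
ee_pos: [0.5309, -0.2191, 0.1699]
eef_rot: [-2.678, 1.569, 2.688]
force: [-0.2, 0.5, 1.0]
grip_width: 0.0701
```

Emit:
play_rows(
  deltas=[
    [[10,-10,16,0,0,0,70],[20,-6,10,-0.13,0,0,70],[0,0,0,-0.13,0,0,70],[0,0,0,-0.13,0,0,70],[0,0,0,-0.13,0,0,70],[0,0,0,0,0,0,70]],
  ],
)

```text
time_s: 14.4
ee_pos: [0.5343, -0.2468, 0.1397]
eef_rot: [3.013, 1.569, 2.619]
force: [-0.1, -0.2, -1.0]
grip_width: 0.07
```

```bash
python3 - <<'E'
from h import *
c=cam('wrist','wrist8.png');np.save('pics/wrist8.npy',c,allow_pickle=True)
plan([.5345,-.2482,.053],67)
E
```

```text
t 14.45 p [ 0.5344 -0.2469  0.14  ] a 67.14 tilt 0.11 q [-0.495  0.464  1.498  0.     1.181 -1.667] F [-0.  -0.5 -0.5] M [ 0.04 -0.13 -0.  ] w 0.07
turn first [ 0.0024 -0.0018 -0.0002] then shift [87.  -1.2  0.6]  shift w/o turn [87.  -1.2  0.7]
```

View pics/wrist8.png

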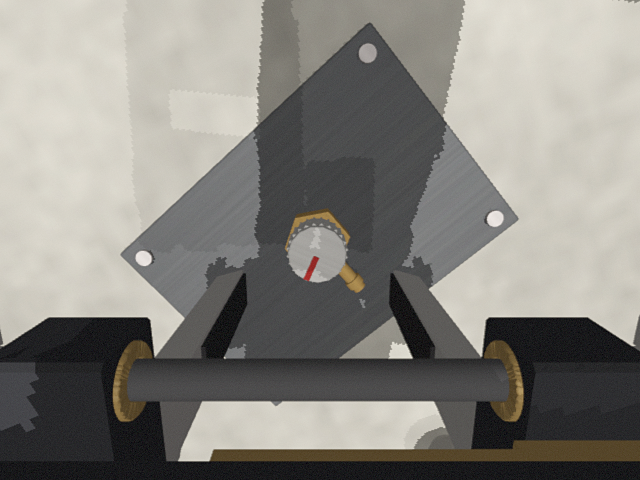

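```bash
python3 - <<'E'
from h import *
c=np.load('pics/wrist8.npy',allow_pickle=True).item()
hsv=cv2.cvtColor(c['img'],cv2.COLOR_RGB2HSV); H,S,V=[hsv[...,i].astype(int) for i in range(3)]
red=((H<8)|(H>172))&(S>120)&(V>80)
m=(((V>130)&(S<45))|red).astype('uint8'); m[:215]=0;m[300:]=0;m[:,:280]=0;m[:,352:]=0
k=max(cv2.findContours(m,0,1)[0],key=cv2.contourArea)
print(cv2.boundingRect(k),cv2.contourArea(k)); (u,v),r=cv2.minEnclosingCircle(k); w=ray(c,u,v,.060);print(u,v,r,w,r*2*np.linalg.norm(w-ray(c,u+1,v,.06)))
q=np.argwhere(red);q=q[(abs(q[:,1]-317)<40)&(abs(q[:,0]-255)<35)]
W=np.array([ray(c,b,a,.06)[:2] for a,b in q]); d=W.mean(0)-w[:2]; print(np.degrees(np.arctan2(d[1],d[0]))); vx,vy=cv2.fitLine(W.astype('float32'),2,0,.01,.01).ravel()[:2]; print(np.degrees(np.arctan2(vy,vx)))
print([ray(c,*p,.014)[:2].round(4).tolist() for p in((144,258),(368,53),(495,219))])
E
```

```text
(287, 227, 61, 56) 2442.0
316.8951110839844 252.67764282226562 30.32878875732422 [ 0.53369937 -0.24707811  0.06      ] 0.03882538072562019
-43.25747380113698
-45.881474
[[0.499, -0.3761], [0.4294, -0.1664], [0.5726, -0.1194]]
```

Emit:
play_rows(
  deltas=[
    [[20,-1,0.3,0,0,0,70],[25,0,0,0,0,0,70],[20,0,0,0,0,0,70],[12,0,0,0,0,0,70],[6,0,0,0,0,0,70],[2.5,0,0,0,0,0,70],[0,0,0,0,0,0,70],[0,0,0,0,0,0,70]],
  ],
)

```text
time_s: 15.25
ee_pos: [0.535, -0.2488, 0.0565]
eef_rot: [-0.084, 1.57, -0.481]
force: [-0.3, 0.0, 0.4]
grip_width: 0.0703
```

Emit:
play_rows(
  deltas=[
    [[0,0,0,0,0,0,30],[0,0,0,0,0,0,30],[0,0,0,0,0,0,30],[0,0,0,0,0,0,30],[0,0,0,0,0,0,30],[0,0,0,0,0,0,30]],
  ],
  grip_force=25,
)

```text
time_s: 15.85
ee_pos: [0.5349, -0.2479, 0.0559]
eef_rot: [1.523, 1.57, 1.127]
force: [1.3, 6.0, 3.4]
grip_width: 0.0376
```

```bash
python3 - <<'E'
from h import *
c=cam('wrist','wrist9.png')
plan([.5345,-.2478,.053],67)
E
```

```text
t 15.9 p [ 0.535  -0.2479  0.0559] a 67.28 tilt 0.06 q [-4.970e-01  5.710e-01  1.553e+00  1.000e-03  1.017e+00 -1.671e+00] F [2.4 6.1 2.7] M [ 1.13 -0.42 -0.01] w 0.0373
turn first [ 0.0048  0.0001 -0.0011] then shift [ 2.9 -0.1 -0.5]  shift w/o turn [ 2.9 -0.1 -0.5]
```

View pics/wrist9.png

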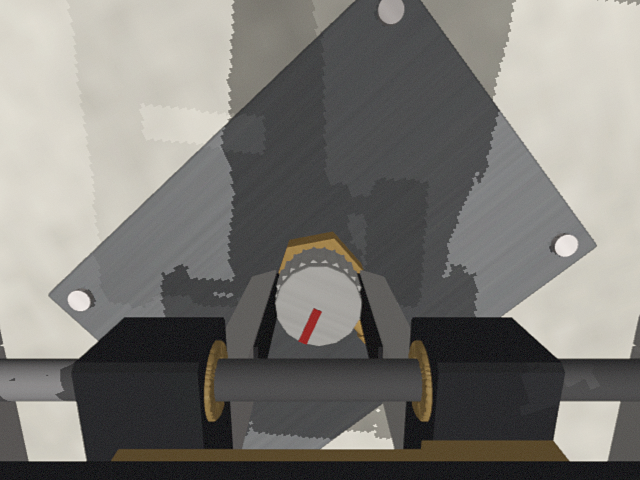

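The cap is held at 37.5 mm opening, with its red line visible at (311,325). Now I'll turn it clockwise.

Emit:
play_rows(
  deltas=[
    [[0.1,0,0,0.05,0,0,30],[0.1,0,0,0.1,0,0,30],[0.1,0,0,0.1,0,0,30],[0.1,0,0,0.1,0,0,30],[0.1,0,0,0.1,0,0,30],[0.1,0,0,0.1,0,0,30],[0.1,0,0,0.1,0,0,30],[0.1,0,0,0.1,0,0,30]],
  ],
)

```text
time_s: 16.7
ee_pos: [0.5348, -0.2481, 0.0553]
eef_rot: [2.478, 1.57, 1.327]
force: [-1.3, 6.0, 4.8]
grip_width: 0.0373
```

```bash
python3 - <<'E'
from h import *
st()
c=cam('wrist','wrist10.png')
E
```

```text
t 16.7 p [ 0.5348 -0.2481  0.0553] a 24.08 tilt 0.04 q [-4.970e-01  5.720e-01  1.554e+00  1.000e-03  1.016e+00 -9.170e-01] F [-1.3  6.   4.8] M [0.86 0.16 0.03] w 0.0373
```

View pics/wrist10.png

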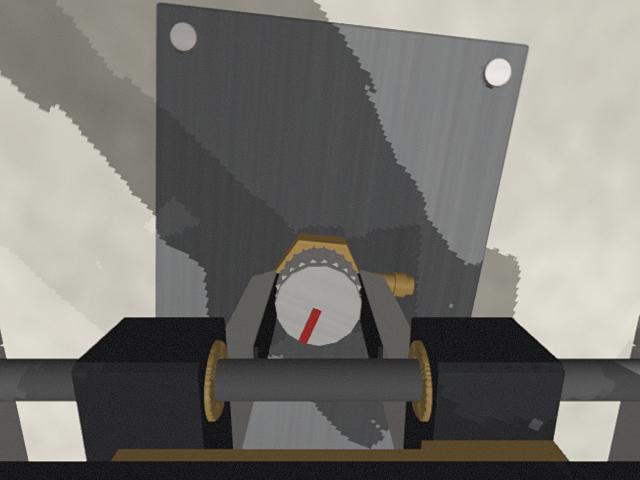

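The cap turns with the fingers: the line hasn't moved in the image. I'll keep going.

Emit:
play_rows(
  deltas=[
    [[0.08,0,0,0.1,0,0,30],[0.08,0,0,0.1,0,0,30],[0.08,0,0,0.1,0,0,30],[0.08,0,0,0.1,0,0,30],[0.08,0,0,0.1,0,0,30],[0.08,0,0,0.1,0,0,30],[0.08,0,0,0.1,0,0,30],[0.08,0,0,0.1,0,0,30],[0.08,0,0,0.1,0,0,30],[0.08,0,0,0.1,0,0,30]],
  ],
)

```text
time_s: 17.75
ee_pos: [0.5345, -0.248, 0.0544]
eef_rot: [-2.007, 1.569, 2.126]
force: [-2.5, 5.6, 6.9]
grip_width: 0.0376
```

Emit:
play_rows(
  deltas=[
    [[0.08,0,0,0.1,0,0,30],[0.08,0,0,0.1,0,0,30],[0.08,0,0,0.1,0,0,30],[0.08,0,0,0.1,0,0,30],[0.08,0,0,0.1,0,0,30],[0.08,0,0,0.1,0,0,30],[0.08,0,0,0.1,0,0,30],[0.08,0,0,0.1,0,0,30],[0.08,0,0,0.05,0,0,30]],
  ],
)

```text
time_s: 18.65
ee_pos: [0.5344, -0.2477, 0.0537]
eef_rot: [-1.208, 1.569, 2.076]
force: [-3.4, 7.5, 7.6]
grip_width: 0.0379
```

```bash
python3 - <<'E'
from h import *
st()
E
```

```text
t 18.65 p [ 0.5344 -0.2477  0.0537] a -81.86 tilt 0.11 q [-4.970e-01  5.740e-01  1.555e+00  1.000e-03  1.014e+00  9.310e-01] F [-3.4  7.5  7.6] M [1.73 0.76 0.13] w 0.0379
```

Emit:
play_rows(
  deltas=[
    [[0.04,0,0,0.05,0,0,30],[0.04,0,0,0.05,0,0,30],[0.04,0,0,0.05,0,0,30],[0.04,0,0,0.05,0,0,30]],
  ],
)

```text
time_s: 19.05
ee_pos: [0.5345, -0.2477, 0.0536]
eef_rot: [-1.074, 1.569, 2.012]
force: [-4.2, 8.5, 6.9]
grip_width: 0.0377
```

```bash
python3 - <<'E'
from h import *
st()
E
```

```text
t 19.05 p [ 0.5345 -0.2477  0.0536] a -93.21 tilt 0.11 q [-4.970e-01  5.740e-01  1.555e+00  1.000e-03  1.014e+00  1.130e+00] F [-4.2  8.5  6.9] M [1.84 0.65 0.07] w 0.0377
```

Emit:
play_rows(
  deltas=[
    [[0,0,0,0.05,0,0,30],[0,0,0,0.05,0,0,30]],
  ],
)

```text
time_s: 19.25
ee_pos: [0.5345, -0.2476, 0.0535]
eef_rot: [-0.979, 1.569, 2.007]
force: [-3.6, 8.3, 7.3]
grip_width: 0.0373
```

```bash
python3 - <<'E'
from h import *
st()
E
```

```text
t 19.25 p [ 0.5345 -0.2476  0.0535] a -98.94 tilt 0.11 q [-4.970e-01  5.750e-01  1.555e+00  1.000e-03  1.014e+00  1.230e+00] F [-3.6  8.3  7.3] M [1.87 0.51 0.41] w 0.0373
```

Emit:
play_rows(
  deltas=[
    [[0,0,0,0.05,0,0,30],[0,0,0,0.05,0,0,30]],
  ],
)

```text
time_s: 19.45
ee_pos: [0.5346, -0.2477, 0.0535]
eef_rot: [-0.894, 1.569, 1.993]
force: [3.5, 5.5, 5.2]
grip_width: 0.0374
```

```bash
python3 - <<'E'
from h import *
st()
c=cam('wrist','wrist11.png')
E
```

```text
t 19.45 p [ 0.5346 -0.2477  0.0535] a -104.63 tilt 0.08 q [-4.960e-01  5.750e-01  1.555e+00  1.000e-03  1.013e+00  1.329e+00] F [3.5 5.5 5.2] M [ 1.1  -0.94  0.56] w 0.0374
```

View pics/wrist11.png

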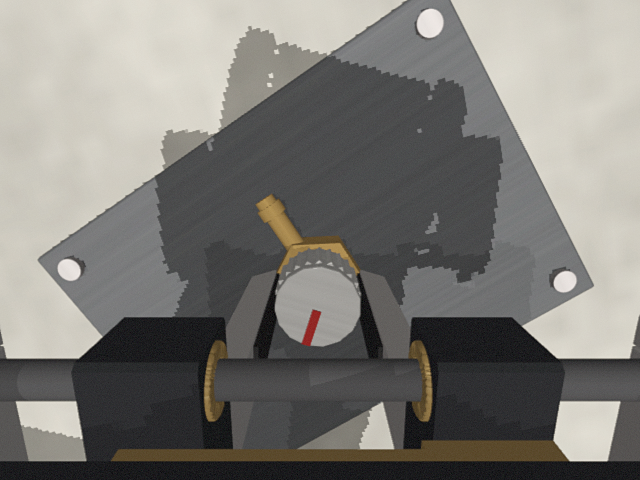

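The moment about z jumped to 0.56 N m, so the cap is on the stop and starting to slip in the fingers. I'll press a little more and measure the line.

Emit:
play_rows(
  deltas=[
    [[0,0,0,0.03,0,0,30],[0,0,0,0,0,0,30],[0,0,0,0,0,0,30]],
  ],
)

```text
time_s: 19.8
ee_pos: [0.5347, -0.2478, 0.0535]
eef_rot: [-1.023, 1.57, 1.836]
force: [-1.0, 7.8, 4.9]
grip_width: 0.0376
```

```bash
cat > line.py <<'E'
from h import *
import sys
p,R,o=st()
c=cam('wrist',sys.argv[1])
hsv=cv2.cvtColor(c['img'],cv2.COLOR_RGB2HSV); H,S,V=[hsv[...,i].astype(int) for i in range(3)]
q=np.argwhere(((H<8)|(H>172))&(S>120)&(V>60));q=q[(abs(q[:,1]-317)<45)&(abs(q[:,0]-310)<42)]
for z in(.058,.0595):
    W=np.array([ray(c,b,a,z)[:2] for a,b in q]); vx,vy=cv2.fitLine(W.astype('float32'),2,0,.01,.01).ravel()[:2]
    a=np.degrees(np.arctan2(vy,vx)); d=W.mean(0)-p[:2]
    if vx*d[0]+vy*d[1]<0: a+=180
    print(len(q),'line',round(a,1),'from centre',np.degrees(np.arctan2(d[1],d[0])).round(1),'cap=',[round(float(np.radians((18.3-a)%360)),3)], 'rel tool',round((a-np.degrees(np.arctan2(R[1,1],R[0,1])))%360,1))
E
python3 line.py wrist12.png
```

```text
t 19.8 p [ 0.5347 -0.2478  0.0535] a -106.23 tilt 0.07 q [-4.960e-01  5.750e-01  1.555e+00  1.000e-03  1.013e+00  1.357e+00] F [-1.   7.8  4.9] M [1.47 0.18 0.57] w 0.0376
307 line 148.7 from centre 147.4 cap= [4.007] rel tool 255.0
307 line 148.7 from centre 146.1 cap= [4.007] rel tool 255.0
```

The line reads 4.007, so the cap is at the stop. I'll back off 1.57 rad, raising slightly as it unscrews.

Emit:
play_rows(
  deltas=[
    [[-0.05,0,0,-0.1,0,0,30],[-0.08,0,0,-0.1,0,0,30],[-0.08,0,0,-0.1,0,0,30],[-0.08,0,0,-0.1,0,0,30],[-0.08,0,0,-0.1,0,0,30],[-0.08,0,0,-0.1,0,0,30],[-0.08,0,0,-0.1,0,0,30],[-0.08,0,0,-0.1,0,0,30]],
  ],
)

```text
time_s: 20.65
ee_pos: [0.5347, -0.2478, 0.0541]
eef_rot: [-2.001, 1.569, 1.66]
force: [-0.9, 7.6, 5.1]
grip_width: 0.0374
```

Emit:
play_rows(
  deltas=[
    [[-0.08,0,0,-0.1,0,0,30],[-0.08,0,0,-0.1,0,0,30],[-0.08,0,0,-0.1,0,0,30],[-0.08,0,0,-0.1,0,0,30],[-0.08,0,0,-0.1,0,0,30],[-0.08,0,0,-0.1,0,0,30],[-0.08,0,0,-0.1,0,0,30],[-0.05,0,0,-0.07,0,0,30],[0,0,0,0,0,0,30]],
  ],
)

```text
time_s: 21.55
ee_pos: [0.5347, -0.2478, 0.0547]
eef_rot: [-2.808, 1.57, 1.622]
force: [-1.0, 7.8, 5.7]
grip_width: 0.0372
```

```bash
python3 line.py wrist13.png
```

```text
t 21.55 p [ 0.5347 -0.2478  0.0547] a -16.18 tilt 0.07 q [-4.970e-01  5.730e-01  1.554e+00  1.000e-03  1.015e+00 -2.150e-01] F [-1.   7.8  5.7] M [1.39 0.08 0.1 ] w 0.0372
306 line 237.2 from centre -120.2 cap= [2.462] rel tool 253.4
306 line 237.2 from centre -121.1 cap= [2.462] rel tool 253.4
```

View pics/wrist13.png

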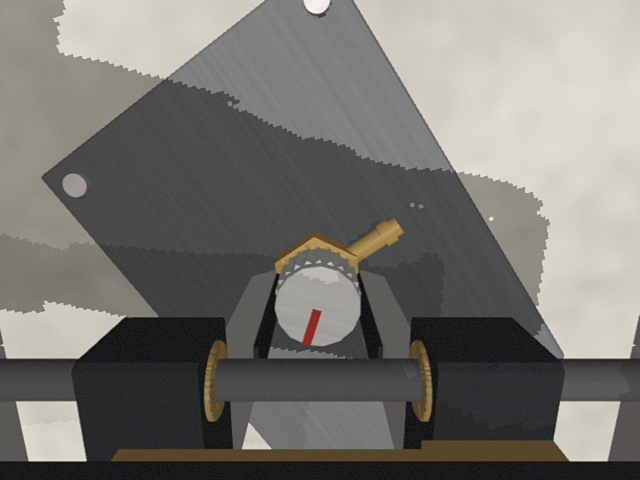

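The line reads 2.46 against a target of 2.43, and the cap is still gripped. One settling row, then a last check of the whole bench.

Emit:
play_rows(
  deltas=[
    [[0,0,0,0,0,0,30],[0,0,0,0,0,0,30],[0,0,0,0,0,0,30]],
  ],
)

```text
time_s: 21.9
ee_pos: [0.5347, -0.2478, 0.0547]
eef_rot: [-2.779, 1.57, 1.649]
force: [-0.8, 7.6, 5.2]
grip_width: 0.0376
```

```bash
python3 line.py wrist14.png; python3 -c "
from h import *
cam('top','top9.png')"
```

```text
t 21.9 p [ 0.5347 -0.2478  0.0547] a -16.32 tilt 0.07 q [-4.970e-01  5.730e-01  1.554e+00  1.000e-03  1.015e+00 -2.120e-01] F [-0.8  7.6  5.2] M [1.27 0.07 0.06] w 0.0376
303 line 237.4 from centre -120.2 cap= [2.46] rel tool 253.7
303 line 237.4 from centre -121.1 cap= [2.46] rel tool 253.7
```

View pics/top9.png

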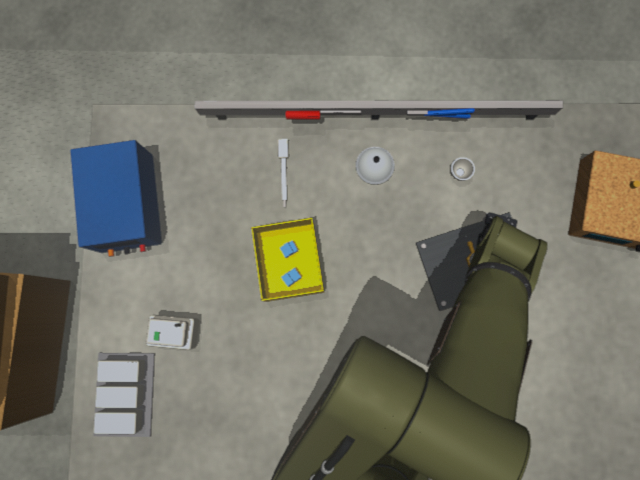

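Both offcuts are in the bin at (289,249) and (291,276). The dome, sensor arm, pot and sonde are where they started. I'm handing in.

```bash
python3 -c "
from station import hand_in
print(hand_in())"
```

```text
the job is handed in; nothing more can be done
None
```

I put both foam offcuts in the yellow bin, screwed the cap on to its stop, backed it off a quarter turn, and handed the job in at about 22 s with the cap still gripped. The hand-in gives no verdict.

- **Offcuts:** the last top view shows both lying in the bin, released and apart from each other.
- **Cap at the stop:** the moment about the vertical axis rose from about 0.1 to 0.57 N m and the fingers began to slip slightly. The red line read 4.007 rad, against 4.0 for bottomed out.
- **Cap at the end:** the red line read 2.46 rad, within the 2.13–2.73 range, and did not change over the last 0.3 s. Measured instead from the assumed cap centre, the line came out about 2–3° different, still well within tolerance.
- **Grip:** the fingers hold the cap at 37.6 mm with a 25 N grip set. The grasp point is about 5 mm below the cap top. I had no direct reading of the finger contact force.
- **Rest of the bench:** the dome, sensor arm, pot and radiosonde show no visible shift from the first top view; I compared them by eye.

No check failed.

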